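# Present the long sample tube to the tube reader

## Robot

A 6-joint arm with a two-finger parallel gripper is mounted at the origin on the work surface. World frame = base frame: x ahead of the robot, y to its left, z up, the work surface at z = 0. Lengths are in m, angles in rad, forces in N, time in s.
With the tool pointing down it reaches from about 0.25 to 0.775 m from the base axis. Payload 8.9 kg.
Tool frame: the origin (TCP) lies midway between the tips of the shut fingers; the grasp point (between the pads) lies tcp_to_grasp behind it (tcp_to_grasp is the distance from the TCP to the grasp point, in m); z points along the fingers, y is the direction in which the jaws open and shut (so a half turn about z gives the same grasp; the last joint's range is limited). The gripper opens to 85 mm and grips with 20 to 120 N. Pads are 22 mm wide; open, the fingers measure 114 mm over their backs; the gripper's body (76 mm by 85 mm) begins 54 mm behind the grasp point. The pads swing forward as they close: fully open they stand 13 mm farther back than shut.
Start: joints at [1.004, 0.291, -0.153, 1.127, 0, 1.431], TCP at [0.218, 0.478, 0.231] pointing down, gripper open.
Joint ranges: [-2.52, 2.52], [-0.91, 1.74], [-1.3, 1.37], [-1.96, 2.02], [-1.52, 1.47], [-3.14, 3.14]. Speed limits (rad/s): [2.22, 2.22, 2.79, 3.14, 3.14, 3.14].

## Interface

Orientations are given as a unit quaternion [x, y, z, w].
In Python, from rig import read_state, grab_frame, finish_job, tcp_to_grasp gives the robot as it stands.
- The arm moves only by the tool carry_out, never from a script. Its arguments are lists of equal length, an entry for each row: "travel": the shift along the tool's x, y, z in mm, a list of three; "dr": the turn, a rotation vector about the tool's x, y, z in rad, a list of three. A call has exactly 8 rows; each row is the pose to reach, as a shift and turn from the pose measured when the call began, along the tool's axes at that moment; what a row does not reach only later rows make up. A row lasts 1/8 s, in which the tool goes at most 62.5 mm and 10.7 degrees, less where a joint would pass 70% of its speed; a pose out of reach is approached as far as the arm can. A call with a gripper value outside its range is refused whole. "hand" is the opening, from -1 (shut) to 1 (fully open), so that 0 is half open, set as the call begins (left out, the last holds). The fingers move at their own pace and stop on an object; "newtons" is the grip in N (left out, the last holds). Time passes only in rows, so rows that repeat a pose let the fingers close, or fill a call up. It gives the time, the measured TCP pose, the force and the opening at its end, in the units of the state.
- read_state(): the state, without advancing time (a new reading comes with each control period).
- grab_frame(name): name is "scene" or "side" or "wrist"; returns a dict with "pixels" (400x640x3 uint8, red, green, blue), "K" (3x3 intrinsics, pixels), "dist" ([k1, k2, p1, p2, k3] as OpenCV has them; the pictures are not rectified), "T" (4x4, takes a point from camera to world coordinates). Camera axes: x right, y down, z forward; pixel columns grow to the right and rows downward; lengths in m; the calibration is good to about 2 mm. A picture is of the moment at which its call begins. There is no depth.
- finish_job(): hands the job in, once; it reports no verdict.
The state is a dict: "t": time; "qpos": joint angles; "qd": joint speeds; "joint_torque": joint torques, N m; "tcp_pos": TCP position; "tcp_rot": TCP orientation; "wrist_force": force on the tool from outside, world axes, zero at the start; "wrist_torque": the same for the moment, N m; "width": finger opening in m.
Only numpy, scipy, OpenCV 4.12 (cv2) and the standard library are available. Lean on these libraries where they do the work, as an engineer would, in place of code of your own. Each camera call takes 0.05 s, during which the arm holds its last target. There are 200 camera calls.

## Task

One long sample tube sits with two short ones in the sloping rack: grip it and draw it out of its socket, carry it to the flat tube reader and turn it so that it is held level, lying along the reader's dark glass strip (either way round), with its middle about 8 cm above the middle of the strip. Finish while still holding it there, steady in the gripper and touching nothing else. Leave the short tubes in the rack and everything else on the bench where it is.

Things in the scene. Friction and masses are not known exactly. Their poses are not given: they have to be found in the camera images.
- long_tube_center (a point): the long tube: white plastic, round, closed, 170 mm long, body 25 mm diameter, cap 30 mm diameter over the last 24 mm, 60 to 115 g. This point is on its axis half-way along, about its centre of mass; z runs along the tube to the cap. At the start its lower 45 mm is in any of the three sockets; it slopes about 40 degrees above level, cap up and away from the robot, its middle about 95 mm above the bench.
- rack: fixed sloping rack: grey block on an aluminium base, 150 x 220 mm, 92 mm high; three square sockets in a row along its y, 65 mm apart, 26.5 mm wide, 45 mm deep, tubes loose in them. Origin on the bench under it. Tubes point along its +x and up at about 40 degrees and draw straight out along their axis; beyond the block's face they are free all round, 40 mm apart.
- strip (a point): middle of the dark glass strip on the top face of the fixed tube reader, a flat beige box of 120 x 200 mm, 55 mm high; this point is 57 mm above the bench. The strip is 156 x 34 mm and runs along this point's y axis; z is up.
- short_tube_a_center (a point): the one short sample tube: white, 25 mm diameter with a 30 mm cap, 120 mm long; this point is half-way along it on its axis, z points to its cap. A bystander in the same rack.
- short_tube_b_center (a point): the other short sample tube, same as the first. A bystander in the same rack.
- spare_cap: loose white screw cap on the bench in front of the rack, 38 mm diameter, 16 mm high; origin under its centre. A bystander.
- jar: small closed white jar on the bench behind the reader, 52 mm diameter, 65 mm high; origin under its centre. A bystander.
- beaker: glass beaker, 68 mm diameter, 85 mm high; origin under its centre. A bystander.
- dish: shallow white dish, 90 mm diameter, 14 mm high; origin under its centre. A bystander.
- spoon: steel spoon lying on the bench to the left, about 170 mm long; origin on the bench under it. A bystander.
Things that resemble listed ones, but are neither listed nor needed, are in the scene too. What is shaped like the part that bears long_tube_center but green or red is not meant.

How it is judged:
By the outcome, as a careful person would: the job done as asked, in the order asked, and still so for the second after the job is handed in, while the arm keeps its last pose, push and grip.
It also fails if it takes over 38 s, if anything falls off the work surface, if the arm or the gripper's body presses on something with over 40 N, if the wrist force passes 120 N, or if a joint passes its speed limit or range.

## Working session

There is one attempt and no reset: what is moved stays moved. The work goes in short steps, Python scripts to look and compute and a tool call to move; the robot and the scene stay as the last step left them, time stands still between calls to the robot, and variables do not carry over. Pictures are saved under pics/ and viewed, about 8 in all and at most 12, crops included, and the job is handed in when it is done.

Besides the shell and the picture viewer there is one more tool, called after "Emit:" as name(argument=value, ...) on one line, values as JSON. carry_out: Moves the arm, as the interface text tells. Its arguments: {"type":"object","properties":{"travel":{"type":"array"},"dr":{"type":"array"},"hand":{"type":"number"},"newtons":{"type":"number"}},"required":["travel","dr"]}

```bash
mkdir -p pics; cat > h.py <<'E'
import numpy as np, cv2
from rig import read_state, grab_frame, finish_job, tcp_to_grasp
from scipy.spatial.transform import Rotation as R
def snap(n,f):
    g=grab_frame(n); cv2.imwrite('pics/'+f+'.png',g['pixels'][:,:,::-1]); np.savez('pics/'+f+'.npz',**{k:np.array(g[k]) for k in g}); return g
def load(f): return np.load('pics/'+f+'.npz')
def ray(g,uv):
    p=cv2.undistortPoints(np.array([[uv]],float),g['K'],g['dist'])[0,0]
    d=g['T'][:3,:3]@np.array([p[0],p[1],1]); return g['T'][:3,3],d/np.linalg.norm(d)
def onz(g,uv,z):
    o,d=ray(g,uv); return o+d*(z-o[2])/d[2]
def proj(g,P):
    Ti=np.linalg.inv(g['T']); return cv2.projectPoints(np.array(P,float).reshape(-1,1,3),cv2.Rodrigues(Ti[:3,:3])[0],Ti[:3,3],g['K'],g['dist'])[0][:,0]
def tri(g1,u1,g2,u2):
    o,d=ray(g1,u1);p,e=ray(g2,u2)
    s=np.linalg.lstsq(np.c_[d,-e],p-o,rcond=None)[0]; a=o+s[0]*d;b=p+s[1]*e; return (a+b)/2,np.linalg.norm(a-b)
E
python3 - <<'E'
from h import *
print(read_state(),tcp_to_grasp)
a=[snap(n,n+'0')for n in('scene','side')]
for g in a: print(g['T'],g['K'])
E
```

```text
{'t': 0.0, 'qpos': array([ 1.00364908e+00,  2.91311567e-01, -1.54074333e-01,  1.12667193e+00,
       -1.24288844e-05,  1.43151737e+00]), 'qd': array([-4.74640850e-04,  2.24829302e-03,  4.70358601e-04,  4.65930827e-05,
        1.41980315e-03,  1.13593738e-03]), 'joint_torque': array([-5.80319320e-04, -5.37149978e+01,  3.31366539e+01,  1.59436668e-02,
       -1.32899509e-04, -1.02911386e-05]), 'tcp_pos': array([0.21761217, 0.47733564, 0.23073544]), 'tcp_rot': array([ 2.12305948e-01,  9.77203043e-01, -5.93962800e-04, -2.12355326e-04]), 'wrist_force': array([ 0.08740761, -0.04200042, -0.18867697]), 'wrist_torque': array([-0.04560949,  0.00987463,  0.00052043]), 'width': 0.08489485574017923} 0.0187
[[-0.31407511  0.7232295  -0.61505766  1.59097344]
 [ 0.94939206  0.241571   -0.20074402  0.30203025]
 [ 0.0033961  -0.64697956 -0.76249978  1.3635492 ]
 [ 0.          0.          0.          1.        ]] [[503.32785865   0.         317.4533506 ]
 [  0.         503.32785865 203.71006429]
 [  0.           0.           1.        ]]
[[-0.99755434 -0.05458309  0.04365803  0.50320481]
 [-0.06630312  0.54131847 -0.83819939  1.36936277]
 [ 0.02211861 -0.8390441  -0.54361362  0.96952283]
 [ 0.          0.          0.          1.        ]] [[470.02761121   0.         321.76143308]
 [  0.         470.02761121 198.12699106]
 [  0.           0.           1.        ]]
```

View pics/scene0.png

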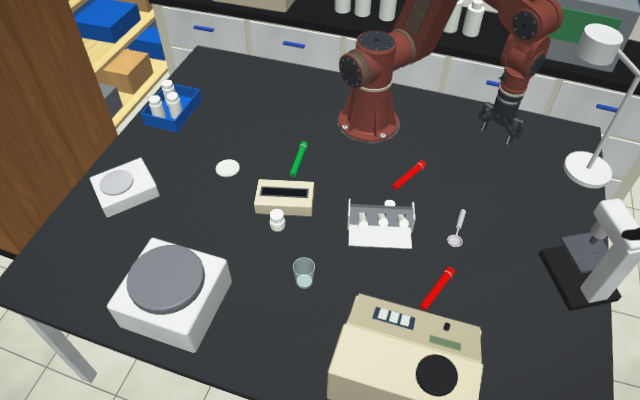

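View pics/side0.png

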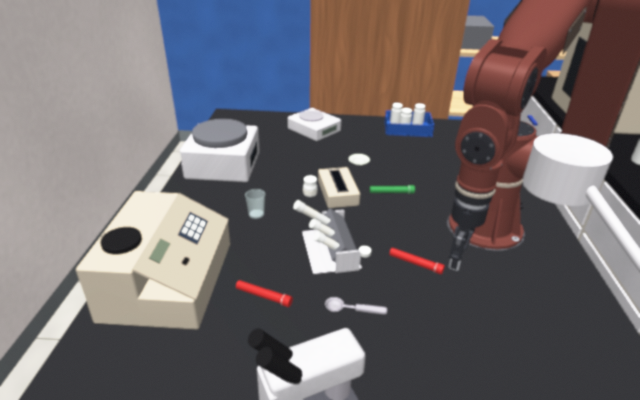

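Candidates: the three white tubes in the rack, at scene (363,219), (383,218), (403,220) and side (311,211), (321,229), (326,240). The red and green look-alikes are at scene (410,174), (438,288) and (299,158), and the vials in the blue tray are at (165,98). The tube at side (311,211) / scene (363,219) sticks out farthest, so I'll check it in a close crop.

```bash
python3 - <<'E'
from h import *
a=cv2.imread('pics/scene0.png')[175:255,335:425]; b=cv2.imread('pics/side0.png')[160:280,280:380]
a=cv2.resize(a,(400,356),interpolation=2);b=cv2.resize(b,(400,480),interpolation=2)
c=np.zeros((480,800,3),np.uint8);c[:356,:400]=a;c[:,400:]=b;cv2.imwrite('pics/crop1.png',c)
E
```

```text
(no output)
```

View pics/crop1.png

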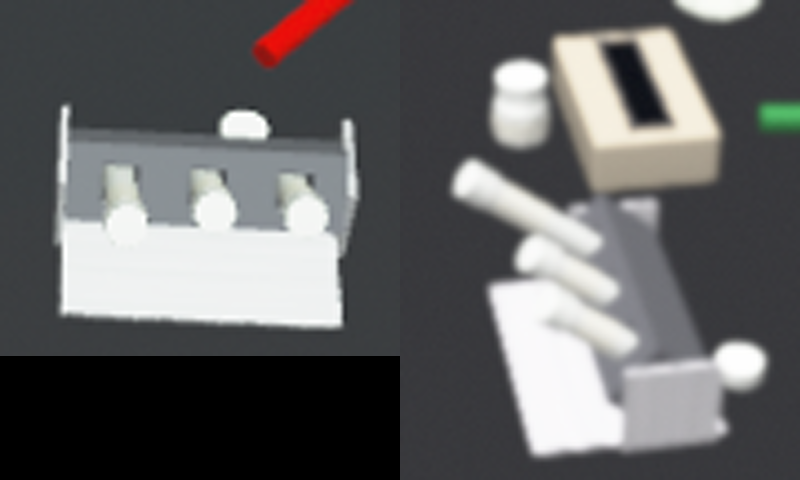

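The crop confirms it. The tube farthest from the side camera (side cap at (297,205), scene cap at (363,225)) is clearly longer than the other two. Next I'll triangulate the tube and locate the strip.

```bash
python3 - <<'E'
from h import *
s,d=load('scene0'),load('side0')
cap=tri(s,(363.3,225),d,(297.5,205.5)); ex=tri(s,(362.2,213.5),d,(329.2,220))
print(cap,ex); v=cap[0]-ex[0]; L=np.linalg.norm(v); v/=L; print(L,v,np.degrees(np.arcsin(v[2])))
for n,g,(x,y) in(('scene',s,(284,191)),('side',d,(338,181))):
    im=g['pixels'].astype(int); m=(im.max(2)<50).astype(np.uint8)
    k,l,st,c=cv2.connectedComponentsWithStats(m); i=l[y,x]; print(n,st[i],c[i])
    ct=cv2.findContours((l==i).astype(np.uint8),0,1)[0][0]; r=cv2.boxPoints(cv2.minAreaRect(ct)); 
    P=np.array([onz(g,q,.057) for q in r]); print(P.round(4),P.mean(0))
    print('centroid',onz(g,c[i],.057))
# rack base corners (sheet) from scene crop
for q in((60,313),(342,325),(60,222),(335,235)): print('rack',onz(s,(335+q[0]/4.444,175+q[1]/4.444),.0))
for nm,q,z in(('beaker',(304,288),0),('jar',(277,212),.065),('capspare',(390,204),.016)): print(nm,onz(s,q,z))
E
```

```text
(array([0.64274458, 0.14152108, 0.14118095]), np.float64(0.0015771170222962604)) (array([0.54249954, 0.11588419, 0.07250308]), np.float64(0.0008540766775714003))
0.12418924744274482 [0.80719581 0.20643406 0.55300986] 33.573747794543955
scene [262 188  45   8 283] [283.60424028 191.68904594]
[[ 0.5555 -0.2387  0.057 ]
 [ 0.5273 -0.2491  0.057 ]
 [ 0.4884 -0.0999  0.057 ]
 [ 0.5169 -0.0911  0.057 ]] [ 0.52203422 -0.16971047  0.057     ]
centroid [ 0.52231945 -0.17073517  0.057     ]
side [332 172  14  18 118] [338.38135593 180.61016949]
[[ 0.5515 -0.2266  0.057 ]
 [ 0.531  -0.2481  0.057 ]
 [ 0.4942 -0.109   0.057 ]
 [ 0.5138 -0.0901  0.057 ]] [ 0.52262324 -0.16844662  0.057     ]
centroid [ 0.52179649 -0.16596787  0.057     ]
rack [0.63104246 0.09803063 0.        ]
rack [0.57533007 0.30144328 0.        ]
rack [5.48125728e-01 7.41749963e-02 2.22044605e-16]
rack [ 4.93328190e-01  2.79309628e-01 -2.22044605e-16]
beaker [0.83160253 0.01151267 0.        ]
jar [ 0.62075017 -0.15651295  0.065     ]
capspare [0.42439488 0.18979577 0.016     ]
```

```bash
cat >> h.py <<'E'
def rel(P,Rt):
    s=read_state(); R0=R.from_quat(s['tcp_rot']); 
    d=R0.inv().apply(np.array(P)-s['tcp_pos'])*1000; r=(R0.inv()*R.from_matrix(Rt)).as_rotvec()
    print('travel',d.round(1),'dr',r.round(4),'ang',np.degrees(np.linalg.norm(r)).round(1))
def frame(x,z):
    z=np.array(z,float);x=np.array(x,float); z/=np.linalg.norm(z); x=x-z*(x@z); x/=np.linalg.norm(x); return np.c_[x,np.cross(z,x),z]
def axis(yaw,el): return np.array([np.cos(el)*np.cos(yaw),np.cos(el)*np.sin(yaw),np.sin(el)])
E
python3 - <<'E'
from h import *
a=axis(np.radians(14.6),np.radians(40)); z=axis(np.radians(14.6),np.radians(-50))
Rg=frame(-a,z); C=np.array([.577,.124,.093]); print(Rg)
rel(C+z*(.0217-.14),Rg)
E
```

```text
[[-7.41308233e-01 -2.52069358e-01  6.22031465e-01]
 [-1.93096331e-01  9.67709170e-01  1.62027060e-01]
 [-6.42787610e-01 -1.38777878e-17 -7.66044443e-01]]
travel [-414.6 -220.3   47.4] dr [-0.2391 -0.6709 -0.6539] ang 55.4
```

Emit:
carry_out(travel=[[-52,-27,6],[-104,-55,12],[-155,-83,18],[-207,-110,24],[-259,-138,30],[-311,-165,36],[-363,-193,41],[-415,-220,47]], dr=[[-0.03,-0.084,-0.082],[-0.06,-0.168,-0.164],[-0.09,-0.252,-0.245],[-0.12,-0.335,-0.327],[-0.149,-0.419,-0.409],[-0.179,-0.503,-0.49],[-0.209,-0.587,-0.572],[-0.239,-0.671,-0.654]], hand=0.13)

```text
t: 1.1
tcp_pos: [0.5022, 0.1072, 0.1849]
tcp_rot: [-0.118, 0.933, 0.043, 0.338]
wrist_force: [1.9, 1.0, -0.5]
width: 0.0483
```

```bash
python3 - <<'E'
from h import *
a=axis(np.radians(14.6),np.radians(40)); z=axis(np.radians(14.6),np.radians(-50))
Rg=frame(-a,z); C=np.array([.577,.124,.093])
s=read_state(); print(s['t'],s['qpos'].round(3),s['width'])
rel(C+z*(.0217-.14),Rg)
g=snap('wrist','w1'); print(proj(g,[C,C+.085*a,C-.04*a]))
E
```

```text
1.1 [-0.059 -0.099 -1.048 -0.049  0.198 -0.242] 0.04830938266496232
travel [ 0.4 -2.6  1.3] dr [-0.0011 -0.0021 -0.0025] ang 0.2
[[315.63079359 195.44312002]
 [316.04590532 286.44008446]
 [315.41269328 146.29115343]]
```

View pics/w1.png

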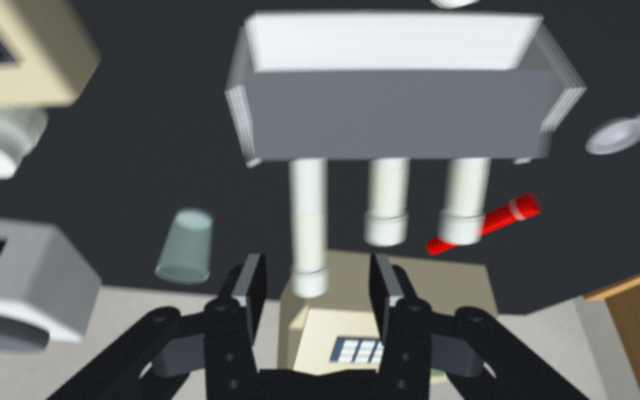

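The wrist view shows the long tube alone at left: it exits the rack at (309,158), its cap ends at (311,296), and it lies a little left of my prediction. The short caps end at (386,243) and (461,241). I'll refine from this view.

```bash
python3 - <<'E'
from h import *
g=load('w1'); im=g['pixels'].astype(int)
a=axis(np.radians(14.6),np.radians(40)); z=axis(np.radians(14.6),np.radians(-50)); y=np.cross(z,-a)
C=np.array([.577,.124,.093])
o=g['T'][:3,3]; print('cam rel C along a,y,z',[(o-C)@q for q in(a,y,z)])
sat=(im.min(2)>150)
for r in range(165,300,12):
    c=np.where(sat[r,270:350])[0]+270; 
    if len(c): print(r,c.min(),c.max())
print(im[285:304,311].min(1), im[150:170,311].min(1))
def pl(uv,off):
    o,d=ray(g,uv); P=o+d*(((C+z*off)-o)@z)/(d@z); return [round(1000*float((P-C)@q),1) for q in(a,y)]
for off in(-.01,0,.01): print(off,[pl(q,off) for q in((308.5,165),(309.5,225),(310.5,262),(311,280))])
print('cap top rim near/far',pl((311,296),-.015),pl((311,296),.015),'exit top',pl((309,158),-.0125))
E
```

```text
cam rel C along a,y,z [np.float64(-0.07797232952275543), np.float64(0.0024035541525788385), np.float64(-0.2626469820451217)]
165 293 322
177 294 322
189 294 322
201 295 322
213 295 322
225 295 323
237 296 323
249 296 323
261 296 324
273 296 326
285 295 326
297 303 313
[240 240 241 241 241 242 242 242 241 240 232 212 171 132 118 113 113 115
 115] [111 108 111 109 110 112 121 137 165 193 216 227 232 232 233 234 233 233
 233 233]
-0.01 [[-27.2, -5.2], [21.9, -5.0], [55.2, -4.5], [72.5, -4.2]]
0 [[-25.2, -5.5], [25.9, -5.3], [60.5, -4.7], [78.4, -4.5]]
0.01 [[-23.2, -5.8], [29.8, -5.5], [65.8, -5.0], [84.4, -4.7]]
cap top rim near/far [85.1, -4.2] [104.8, -5.0] exit top [-33.0, -4.7]
```

Emit:
carry_out(travel=[[0,-7.5,15],[0,-7.5,35],[0,-7.5,60],[0,-7.5,85],[0,-7.5,110],[0,-7.5,130],[0,-7.5,141],[0,-7.5,141]], dr=[[0,0,0],[0,0,0],[0,0,0],[0,0,0],[0,0,0],[0,0,0],[0,0,0],[0,0,0]])

```text
t: 2.15
tcp_pos: [0.5949, 0.1137, 0.0754]
tcp_rot: [-0.116, 0.933, 0.04, 0.339]
wrist_force: [-0.2, -0.4, -0.3]
width: 0.0481
```

```bash
python3 - <<'E'
from h import *
C=np.array([.578,.119,.093]);s=read_state()
a=axis(np.radians(14.6),np.radians(40)); z=axis(np.radians(14.6),np.radians(-50))
rel(C+z*.0217,frame(-a,z)); print(s['qpos'].round(2))
g=snap('wrist','w2'); b=snap('side','s2')
c=cv2.resize(b['pixels'][140:280,240:400,::-1],(400,350),interpolation=2)
o=np.zeros((400,800,3),np.uint8); o[:350,400:]=c; o[:250,:400]=cv2.resize(g['pixels'][:,:,::-1],(400,250)); cv2.imwrite('pics/c2.png',o)
E
```

```text
travel [ 0.2  9.4 -1.5] dr [-0.0089 -0.0009 -0.0032] ang 0.5
[-0.02  0.34 -1.   -0.45  0.17 -0.21]
```

View pics/c2.png

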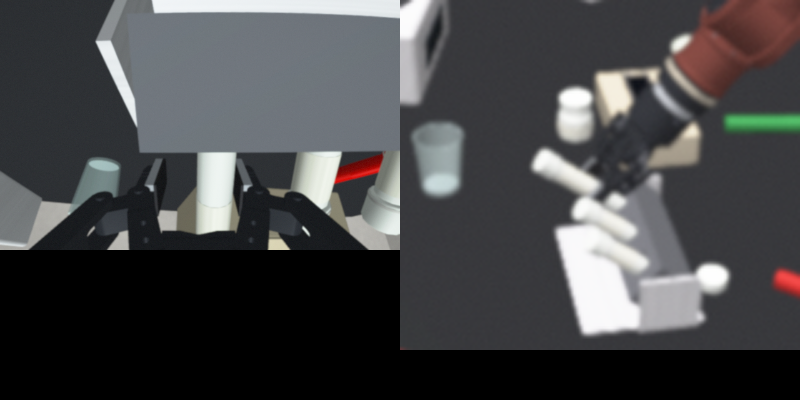

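The fingers straddle the long tube, but the tube sits right of the pad centre: in the picture it is at x≈216, with the pads centred at ≈198. Moving about +9.5 mm along tool y agrees with the pose reading.

Emit:
carry_out(travel=[[0,3,0],[0,6,-1],[0,9.5,-1.5],[0,9.5,-1.5],[0,9.5,-1.5],[0,9.5,-1.5],[0,9.5,-1.5],[0,9.5,-1.5]], dr=[[-0.008,0,-0.003],[-0.008,0,-0.003],[-0.008,0,-0.003],[-0.008,0,-0.003],[-0.008,0,-0.003],[-0.008,0,-0.003],[-0.008,0,-0.003],[-0.008,0,-0.003]])

```text
t: 3.25
tcp_pos: [0.5916, 0.1225, 0.0773]
tcp_rot: [-0.119, 0.932, 0.043, 0.339]
wrist_force: [-0.1, -0.6, 0.4]
width: 0.0481
```

```bash
python3 - <<'E'
from h import *
C=np.array([.578,.119,.093])
a=axis(np.radians(14.6),np.radians(40)); z=axis(np.radians(14.6),np.radians(-50))
rel(C+z*.0217,frame(-a,z))
im=snap('wrist','w3')['pixels'].astype(int)
for r in(265,290,315,335): print(r,''.join('#' if v>150 else ('.' if v<70 else '-') for v in im[r,200:440:3].min(1)))
E
```

```text
travel [0.7 0.1 0.7] dr [-0.0012  0.0002 -0.0002] ang 0.1
265 ...............----............-###################-........----................
290 ............----...............-##################-............-----............
315 ...............................-##################--------......................
335 ...................------.------##################----------....................
```

Centred now: tube at column ≈322, pads' midpoint ≈320. Closing the grip.

Emit:
carry_out(travel=[[0,0,0],[0,0,0],[0,0,0],[0,0,0],[0,0,0],[0,0,0],[0,0,0],[0,0,0]], dr=[[0,0,0],[0,0,0],[0,0,0],[0,0,0],[0,0,0],[0,0,0],[0,0,0],[0,0,0]], hand=-1, newtons=50)

```text
t: 4.3
tcp_pos: [0.5915, 0.1234, 0.0775]
tcp_rot: [-0.12, 0.932, 0.044, 0.34]
wrist_force: [-1.4, 4.6, 1.7]
width: 0.0235
```

Emit:
carry_out(travel=[[-4,0,0],[-12,0,0],[-21,0,0],[-31,0,0],[-41,0,0],[-51,0,0],[-61,0,0],[-70,0,0]], dr=[[0,0,0],[0,0,0],[0,0,0],[0,0,0],[0,0,0],[0,0,0],[0,0,0],[0,0,0]])

```text
t: 5.3
tcp_pos: [0.6439, 0.1371, 0.1231]
tcp_rot: [-0.12, 0.932, 0.044, 0.34]
wrist_force: [0.2, 0.4, -0.6]
width: 0.0234
```

```bash
python3 - <<'E'
from h import *
s=read_state();print(s['tcp_pos'],s['wrist_force'],s['width'],s['qpos'].round(2))
g=snap('wrist','w4'); b=snap('side','s4')
c=cv2.resize(b['pixels'][100:280,240:400,::-1],(400,450),interpolation=2)
o=np.zeros((450,800,3),np.uint8); o[:,400:]=c; o[:250,:400]=cv2.resize(g['pixels'][:,:,::-1],(400,250)); cv2.imwrite('pics/c4.png',o)
E
```

```text
[0.64394347 0.13705316 0.12312033] [ 0.15044884  0.41113217 -0.64738453] 0.0234363188622407 [ 0.03  0.3  -0.83 -0.24  0.15 -0.18]
```

View pics/c4.png

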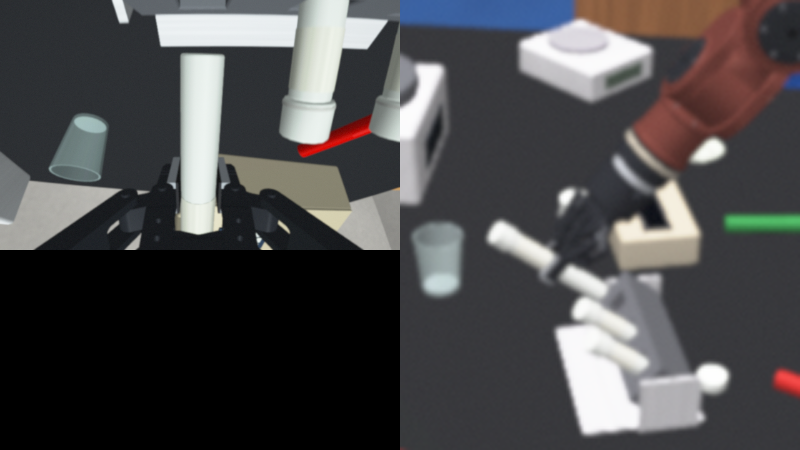

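The tube is clear of its socket, with its lower end visible in the wrist view at (200,55). The short tubes are still in place. Lifting straight up next.

Emit:
carry_out(travel=[[-8,0,-5],[-18,0,-17],[-28,0,-29],[-38,0,-41],[-48,0,-53],[-58,0,-65],[-68,0,-77],[-77,0,-88]], dr=[[0,0,0],[0,0,0],[0,0,0],[0,0,0],[0,0,0],[0,0,0],[0,0,0],[0,0,0]])

```text
t: 6.4
tcp_pos: [0.6465, 0.1376, 0.2416]
tcp_rot: [-0.12, 0.932, 0.044, 0.34]
wrist_force: [0.4, 0.6, -0.6]
width: 0.0236
```

```bash
python3 - <<'E'
from h import *
S=np.array([.522,-.169,.137]); u=np.array([-np.sin(np.radians(14.6)),np.cos(np.radians(14.6)),0])
s=read_state(); print(s['tcp_pos'],s['wrist_force'],s['qpos'].round(2))
# step: above reader, +100mm
rel(S+[0,0,-.0217+.1],frame(u,[0,0,-1]))
E
```

```text
[0.64651269 0.13758192 0.2415991 ] [ 0.3539087   0.61029478 -0.56689385] [ 0.03  0.1  -0.66  0.12  0.15 -0.18]
travel [ 168.2 -265.2 -107.6] dr [0.5488 0.5481 1.501 ] ang 96.8
```

Emit:
carry_out(travel=[[10,-15,-6],[25,-40,-16],[40,-63,-26],[55,-87,-35],[70,-110,-45],[85,-134,-54],[101,-159,-65],[118,-186,-75]], dr=[[0.033,0.033,0.09],[0.082,0.082,0.225],[0.132,0.132,0.36],[0.181,0.181,0.495],[0.23,0.23,0.63],[0.28,0.28,0.765],[0.329,0.329,0.9],[0.384,0.384,1.05]])

```text
t: 7.4
tcp_pos: [0.5589, -0.078, 0.2234]
tcp_rot: [0.417, 0.902, 0.015, 0.113]
wrist_force: [0.7, -0.3, -1.1]
width: 0.0237
```

```bash
python3 - <<'E'
from h import *
S=np.array([.522,-.169,.137]); u=np.array([-np.sin(np.radians(14.6)),np.cos(np.radians(14.6)),0])
s=read_state(); print(s['tcp_pos'],s['wrist_force'],s['qpos'].round(2))
rel(S+[0,0,-.0217+.1],frame(u,[0,0,-1]))
E
```

```text
[ 0.55888983 -0.07795525  0.22344875] [ 0.69201679 -0.30528964 -1.10972402] [-0.26  0.19 -0.34  0.81 -0.01  0.6 ]
travel [-44.2 -87.9   6.2] dr [0.1634 0.1631 0.4468] ang 28.8
```

Emit:
carry_out(travel=[[-7,-15,1],[-15,-29,2],[-22,-44,3],[-29,-59,4],[-37,-73,5],[-44,-88,6],[-44,-88,6],[-44,-88,6]], dr=[[0.027,0.027,0.074],[0.054,0.054,0.149],[0.082,0.082,0.223],[0.109,0.109,0.298],[0.136,0.136,0.372],[0.163,0.163,0.447],[0.163,0.163,0.447],[0.163,0.163,0.447]])

```text
t: 8.4
tcp_pos: [0.5218, -0.1686, 0.2156]
tcp_rot: [0.611, 0.792, 0.0, 0.0]
wrist_force: [0.0, -0.3, -1.1]
width: 0.0236
```

```bash
python3 - <<'E'
from h import *
S=np.array([.522,-.169,.137]); u=np.array([-np.sin(np.radians(14.6)),np.cos(np.radians(14.6)),0])
rel(S+[0,0,-.0217+.1],frame(u,[0,0,-1]))
for n in('wrist','scene','side'): snap(n,n+'5')
g=load('wrist5');P=[S+[0,0,.1]+u*k for k in(-.085,0,.085)]+[np.array([.522,-.169,.057])+u*k for k in(-.078,0,.078)]
print(proj(g,P).round(0))
o=np.zeros((500,800,3),np.uint8)
o[:250,:400]=cv2.resize(cv2.imread('pics/wrist5.png'),(400,250))
o[:250,400:]=cv2.resize(cv2.imread('pics/scene5.png')[130:230,230:390],(400,250),interpolation=2)
o[250:,:400]=cv2.resize(cv2.imread('pics/side5.png')[110:210,270:430],(400,250),interpolation=2)
cv2.imwrite('pics/c5.png',o)
E
```

```text
travel [-0.5  0.1  0.3] dr [0.001  0.0001 0.0009] ang 0.1
[[318. 435.]
 [318. 292.]
 [318.  75.]
 [317. 259.]
 [317. 183.]
 [317.  95.]]
```

View pics/c5.png

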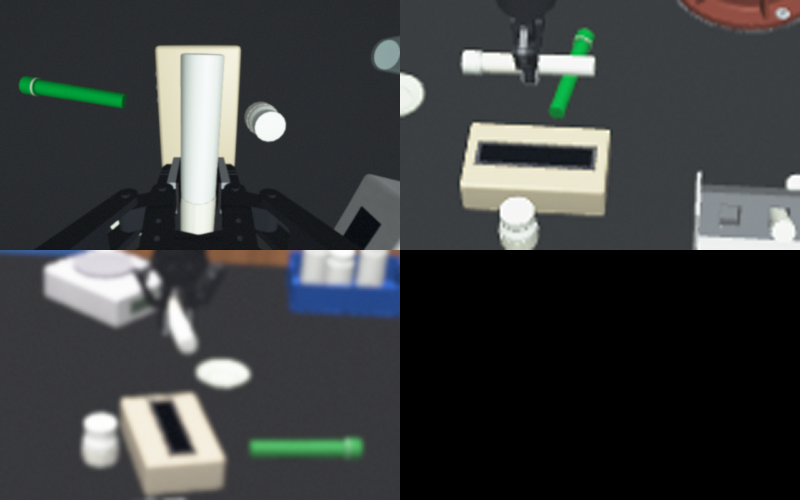

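The tube is held level above the reader. In the scene view the cap is on the left, and the tube is roughly parallel to the strip. Next I'll measure tube and strip alignment, tilt and centring.

```bash
python3 - <<'E'
from h import *
S=np.array([.522,-.169,.057]); u=np.array([-np.sin(np.radians(14.6)),np.cos(np.radians(14.6)),0]); w=np.array([u[1],-u[0],0])
g=load('wrist5'); im=g['pixels'].astype(int); print(g['K'][0,0],'cam',g['T'][:3,3])
hsv=cv2.cvtColor(g['pixels'],cv2.COLOR_RGB2HSV)
for r in(90,120,150,180,220,240):
    m=im[r].min(1); t=np.where((im[r,270:380].min(1)>175))[0]+270; b=np.where(m[230:400]>110)[0]+230
    print(r,'tube',t.min(),t.max(),'box',b.min(),b.max())
print('col323',im[66:96:2,323].tolist())
# scene/side: tube blob
for n in('scene','side'):
    q=load(n+'5'); p=q['pixels'].astype(int)
    m=(p.min(2)>135).astype(np.uint8)
    x0,y0,x1,y1=(250,145,312,168) if n=='scene' else (330,120,352,255)
    M=np.zeros_like(m); M[y0:y1,x0:x1]=m[y0:y1,x0:x1]
    k,l,st,c=cv2.connectedComponentsWithStats(M)
    for i in range(1,k):
        if st[i,4]>30: print(n,st[i],c[i].round(1))
    A=S+[0,0,.18]
    print(n,'pred tube bottom,mid,cap',proj(q,[A+.085*u,A,A-.085*u]).round(1).tolist())
    mm=(p.max(2)<50).astype(np.uint8); k,l,st,c=cv2.connectedComponentsWithStats(mm)
    for i in range(1,k):
        if 60<st[i,4]<500 and np.linalg.norm(c[i]-proj(q,[S])[0])<15: print('strip',st[i],c[i].round(1),onz(q,c[i],.057).round(4),'pred',proj(q,[S])[0].round(1))
E
```

```text
336.0234193049837 cam [ 0.50171331 -0.09299544  0.35838102]
90 tube 270 379 box 249 384
120 tube 270 379 box 250 382
150 tube 270 379 box 253 381
180 tube 270 377 box 254 399
220 tube 270 375 box 257 377
240 tube 270 374 box 258 376
col323 [[41, 43, 44], [44, 48, 51], [48, 48, 49], [111, 107, 94], [185, 179, 153], [213, 207, 178], [229, 225, 199], [238, 235, 214], [237, 235, 214], [229, 227, 204], [169, 175, 164], [223, 230, 227], [241, 245, 244], [242, 246, 245], [242, 245, 245]]
scene [255 150  24   9 175] [264.8 154.4]
scene [284 152  24   9 179] [296.1 155.4]
scene pred tube bottom,mid,cap [[307.9, 155.6], [281.5, 154.4], [255.2, 153.2]]
strip [262 188  45   8 281] [283.6 191.7] [ 0.5222 -0.1707  0.057 ] pred [284.1 191.7]
side [337 128  12  23 161] [341.8 140.3]
side [330 167  22  39 575] [341.  188.4]
side [335 210   9   6  41] [339.7 212. ]
side [330 226  22  29 253] [336.5 244.5]
side pred tube bottom,mid,cap [[345.9, 147.7], [340.4, 137.1], [335.4, 127.3]]
strip [332 172  14  18 118] [338.4 180.6] [ 0.5218 -0.166   0.057 ] pred [338.4 180.2]
```

```bash
cat > tilt.py <<'E'
from h import *
import sys
f=sys.argv[1]; zc=float(sys.argv[2])
S=np.array([.522,-.169,.057]); u=np.array([-np.sin(np.radians(14.6)),np.cos(np.radians(14.6)),0])
q=load(f); p=q['pixels'].astype(float).min(2); A=S+[0,0,zc]
c0=proj(q,[A])[0]; pts=[]
for c in range(257,306):
    if 272<=c<=286: continue
    col=p[int(c0[1])-14:int(c0[1])+15,c]; wt=np.clip(col-100,0,None)
    pts.append((c,int(c0[1])-14+(wt*np.arange(29)).sum()/wt.sum()))
pts=np.array(pts); body=pts[pts[:,0]>267]
print('mid fit body',np.polyfit(body[:,0],body[:,1],1),'all',np.polyfit(pts[:,0],pts[:,1],1), 'row at mid',np.polyval(np.polyfit(body[:,0],body[:,1],1),c0[0]),c0)
for t in(-2,-1,0,1,2,3):
    d=u*np.cos(np.radians(t))+np.array([0,0,np.sin(np.radians(t))]); e=proj(q,[A-d*.06,A+d*.08]); print(t,(e[1,1]-e[0,1])/(e[1,0]-e[0,0]))
E
python3 tilt.py scene5 .18
```

```text
mid fit body [3.22246915e-02 1.45662871e+02] all [3.43044629e-02 1.45049358e+02] row at mid 154.73368635985233 [281.48649593 154.40051392]
-2 0.07178784943857851
-1 0.05920592389546443
0 0.0466095065721584
1 0.03399088093606991
2 0.02134227612575712
3 0.008655847703735843
```

Alignment is within a pixel or so, and the cap droops about 1°. I'll take out that tilt while lowering 100 mm.

Emit:
carry_out(travel=[[0,0,10],[0,0,28],[0,0,46],[0,0,64],[0,0,80],[0,0,92],[0,0,100],[0,0,100]], dr=[[0,-0.018,0],[0,-0.018,0],[0,-0.018,0],[0,-0.018,0],[0,-0.018,0],[0,-0.018,0],[0,-0.018,0],[0,-0.018,0]])

```text
t: 9.55
tcp_pos: [0.5217, -0.1681, 0.1154]
tcp_rot: [0.611, 0.792, -0.005, 0.007]
wrist_force: [0.3, 0.4, -0.5]
width: 0.0236
```

Emit:
carry_out(travel=[[0,0,0],[0,0,0],[0,0,0],[0,0,0],[0,0,0],[0,0,0],[0,0,0],[0,0,0]], dr=[[0,0,0],[0,0,0],[0,0,0],[0,0,0],[0,0,0],[0,0,0],[0,0,0],[0,0,0]])

```text
t: 10.55
tcp_pos: [0.5217, -0.1681, 0.1154]
tcp_rot: [0.611, 0.792, -0.005, 0.007]
wrist_force: [-0.9, -0.2, -0.4]
width: 0.0234
```

```bash
python3 - <<'E'
from h import *
s=read_state(); print(s['tcp_pos'],s['wrist_force'],s['width'],np.abs(s['qd']).max())
S=np.array([.522,-.169,.137]); u=np.array([-np.sin(np.radians(14.6)),np.cos(np.radians(14.6)),0])
for n in('scene','side'):
    q=snap(n,n+'6'); print(proj(q,[S-.085*u,S,S+.085*u]).round(1).tolist())
o=np.zeros((500,800,3),np.uint8)
o[:,:400]=cv2.resize(cv2.imread('pics/scene6.png')[130:255,230:330],(400,500),interpolation=2)
o[:,400:]=cv2.resize(cv2.imread('pics/side6.png')[110:260,270:390],(400,500),interpolation=2)
cv2.imwrite('pics/c6.png',o)
E
python3 tilt.py scene6 .08
```

```text
[ 0.52170179 -0.16806443  0.11539703] [-0.89199945 -0.15712432 -0.44994634] 0.023430760639684647 0.0010785975176770641
[[257.9, 174.7], [283.0, 175.9], [308.3, 177.1]]
[[334.4, 151.2], [339.3, 161.6], [344.5, 173.0]]
mid fit body [4.81567981e-02 1.65827075e+02] all [2.58054677e-02 1.72380110e+02] row at mid 179.454877627278 [282.98814382 175.88387213]
-2 0.07296066668425906
-1 0.060935652282229386
0 0.048897569711433234
1 0.03683904777413007
2 0.024752665271278798
3 0.012630932638440574
```

View pics/c6.png

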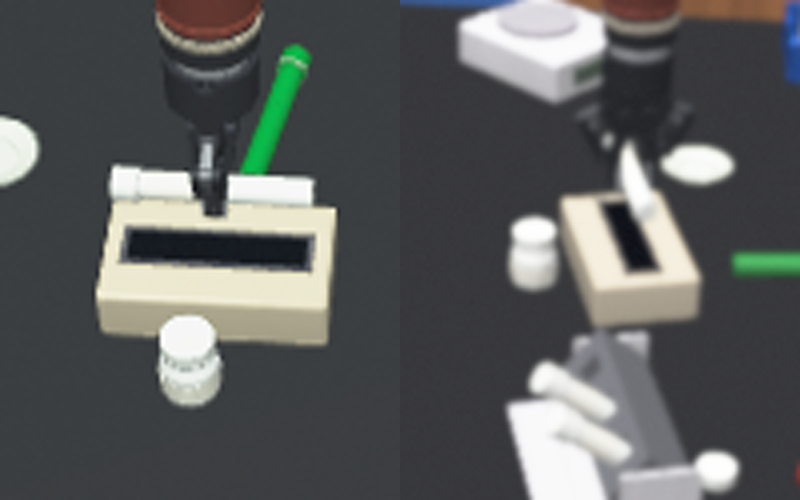

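```bash
python3 - <<'E'
from h import *
for f,r0 in(('scene5',143),('scene6',164)):
    p=load(f)['pixels'].astype(float).min(2); P=[]
    for c in list(range(265,272))+list(range(290,305)):
        col=p[r0:r0+20,c]; i=np.argmax(col>140); P.append((c,r0+i-1+(140-col[i-1])/(col[i]-col[i-1])))
    P=np.array(P); k=np.polyfit(P[:,0],P[:,1],1); print(f,k[0],np.polyval(k,283),np.std(P[:,1]-np.polyval(k,P[:,0])))
E
```

```text
scene5 0.010486565566163786 150.9088425264408 1.4054876978394795
scene6 0.04614070497925948 172.86378300424846 0.10001788338911964
```

The tube's upper edge slopes 0.046, against 0.049 for level, so it is about 0.2° off level. Its middle is within about 2 mm of the target, and nothing is touching it. Handing in.

```bash
python3 -c "
from rig import *
print(finish_job())"
```

```text
the job is handed in; nothing more can be done
None
```

The long tube is out of the rack and held above the reader, and I handed the job in at about 10.6 s of robot time.

I gripped it near its middle at 50 N, drew it straight out of its socket and turned it along the glass strip, with the cap towards −y. I then lowered it to about 8 cm above the strip's middle.

**Last checks:**
- **Level:** about 0.2° off, judged from the tube's upper edge in the scene picture.
- **Position:** its middle is within about 2 mm of the target in the scene view, possibly 1–2 mm low. The rougher side view looked consistent.
- **Grip:** finger opening steady at 23.4 mm, wrist force about 1 N, and the arm at rest.
- **Bystanders:** the short tubes, jar and loose cap look undisturbed. I did not measure the other bystanders again.

**What disagreed:**
- My first approach ended about 9 mm off to one side. I corrected it before closing the grip.
- The cap drooped about 1° after the turn, and I corrected that while lowering.
- At the final pose the first tilt fit (tube midline) was spoiled by the reader in the background. The level figure comes from the upper-edge fit instead.
- The finger opening reads about 1.5 mm less than the stated 25 mm body diameter. I did not find out why.

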